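# Open the piping-nozzle tin in the bench dock

### The job

The lid of the nozzle tin is too tight to pull off unless the base is held down: slide the tin into the open end of the steel bench dock and push it fully home past the sprung rollers, so that its foot is caught under the lips. Then draw the lid straight up off the base, leaving the base home in the dock with the three nozzles standing in it, and set the lid down gently, not dropped, mouth down in the middle of the small wooden board, lengthwise along it. Leave the pepper mill, the sugar dredger and the measuring cup where they are.

Things in the scene. Friction and masses are not known exactly. Their poses are not given: they have to be found in the camera images.
- dock_home (a point): U-shaped steel bench dock, fixed, 142x100 mm, 9 mm high. Point on the bench surface midway between the rails, where the middle of the tin's foot is when home. x points INTO the dock, from open mouth to closed end; z up. Rails' inner walls 69 mm apart (foot 66); lips over them 52 mm apart, undersides 5.8 mm over the bench. The stop is 57 mm beyond (1 mm past the foot of a tin at home).
- dock_mouth (a point): Middle of the dock's open mouth, on the bench, 68 mm before dock_home; same axes. The mouth is about 99 mm wide here and narrows over 18 mm to the straight 69 mm lane between the rails. The tin slides on the bench itself: no floor, no step.
- dock_catch (a point): Middle of the lane between two sprung vertical rollers, one in each rail, on the bench, 32 mm beyond dock_home; same axes. Each stands 4.5 mm into the lane. They resist the last 25 mm of the tin's way (about 10 N at most together), then snap into notches in the foot's sides when the tin is home.
- tin_mid (a point): Centre of the closed steel nozzle tin, fixed to its base, 33 mm over the underside of the foot. x along its length, y across, z up; same either way round. Closed tin 66 mm high: foot plate 112x66x4 mm with chamfered corners, then a 104x46 mm body to 14 mm, where the lid's rim sits flush. Base and nozzles weigh about 0.2 kg; not held down, they come up with the lid.
- tin_foot (a point): Middle of the underside of the tin's foot; same axes as tin_mid. Foot 112x66 mm, 4 mm thick, 4 mm longer than the lid at each end, 10 mm wider at each side. Inside the lid the base has an open collar 97x39 mm that reaches 50 mm over this point.
- lid_mid (a point): Centre of the tin's deep steel lid, half-way up. Lid 104x46 mm outside, 52 mm high, open below, 0.06 to 0.1 kg; x along its length, y across, z up. On the tin its rim is 14 mm, its top 66 mm over the bench. Plain flat sides 46 mm apart. It overlaps the base's collar by 36 mm; sprung dimples grip it with about 5 to 8 N over the first 30 mm of its way up.
- nozzle_0: Steel piping nozzle, a cone 25 mm wide at the foot and 40 mm high, standing inside the tin, hidden by the lid; origin at the middle of its underside, z up.
- nozzle_1: Another such nozzle in the tin.
- nozzle_2: Another such nozzle in the tin.
- board: Small wooden board, loose on the bench, 85 mm (x) by 130 mm (y), 10 mm thick; origin at the middle of its underside, so its top is 10 mm above.
- mill: Bystander: black and grey pepper mill, 54 mm wide, 140 mm high; origin at the middle of its underside.
- dredger: Bystander: steel sugar dredger, 72 mm wide, 108 mm high; origin at the middle of its underside.
- cup: Bystander: measuring cup, 66 mm wide, 70 mm high; origin at the middle of its underside.

How it is judged:
By the outcome, as a careful person would: the job done as asked, in the order asked, and still so for the second after the job is handed in, with the robot touching nothing.
It also fails if it takes over 58 s, if anything falls off the work surface, if the arm or the gripper's body presses on something with over 40 N, if the wrist force passes 120 N, or if a joint passes its speed limit or range.

### The arm

A 7-joint arm with a two-finger parallel gripper is mounted at the origin on the work surface; the furniture and walls round the work are solid. World frame = base frame: x ahead of the robot, y to its left, z up, the work surface at z = 0. Lengths are in m, angles in rad, forces in N, time in s.
With the tool pointing down it reaches from about 0.35 to 0.9 m from the base axis. Payload 8.1 kg.
Tool frame: the origin (TCP) lies at the very end of the fingers, on their centre line; the grasp point (between the pads) lies 19 mm behind it; y points along the fingers, x is the direction in which the jaws open and shut, and the axes are right-handed (so a half turn about y gives the same grasp; the last joint's range is limited). The gripper opens to 92 mm and grips with 3 to 60 N. Pads are 19 mm wide; open, the fingers measure 130 mm over their backs; the gripper's body (75 mm by 190 mm) begins 47 mm behind the grasp point.
Start: joints at [-1.238, 0.434, 0.025, 1.573, -0.012, 1.134, -0.075], TCP at [0.264, 0.567, 0.227] pointing down, gripper open.
Joint ranges: [-2.62, 2.62], [-0.44, 2.09], [-1.27, 1.32], [0.08, 2.57], [-1.32, 4.46], [0.12, 2], [-2.74, 2.74]. Speed limits (rad/s): [2.22, 2.22, 3.01, 3.01, 3.14, 3.14, 3.14].

### API

Orientations are given as a rotation vector (axis times angle).
In Python, from cell import arm, imaging gives the robot as it stands. The module is installed in compiled form; this text tells all that it offers.
- The arm moves only by the tool send_rows, never from a script. Its argument "steps" is a list of rows, each a list of 5 numbers: the opening, from 0 (shut) to 1 (fully open), then the shift along the tool's x, y, z in cm, then the turn about the tool's y in rad. In form: [[jaw, x, y, z, roll], ...]. A call has 1 to 20 rows; each row is the pose to reach, as a shift and turn from the pose commanded when the call began, along the tool's axes at that moment; what a row does not reach only later rows make up. A row lasts 1/8 s, in which the tool goes at most 62.5 mm and 10.7 degrees, less where a joint would pass 70% of its speed; a pose out of reach is approached as far as the arm can. A call with a gripper value outside its range is refused whole. The fingers move at their own pace and stop on an object; "squeeze" is the grip in N (left out, the last holds). Time passes only in rows, so rows that repeat a pose let the fingers close. It gives the time, the measured TCP pose, the force and the opening at its end, in the units of the state.
- arm.observe(): the state, without advancing time (a new reading comes with each control period).
- imaging.get_image(name): name is "scene" or "top"; returns the picture (400x640x3 uint8, blue, green, red); there is no depth.
- imaging.camera_params(name): a dict with "camera_matrix" (3x3 intrinsics, pixels), "position" and "orientation" of the camera in the world. Camera axes: x right, y down, z forward; pixel columns grow to the right and rows downward; lengths in m; the calibration is good to about 2 mm. A picture is of the moment at which its call begins. camera_params takes no time and is no camera call.
- arm.sign_off(): hands the job in, once; it reports no verdict.
The state is a dict: "clock": time; "joints": joint angles; "dq": joint speeds; "joint_efforts": joint torques, N m; "position": TCP position; "ee_rot": TCP orientation; "force": force on the tool from outside, world axes, zero at the start; "ft_torque": the same for the moment, N m; "width": opening from 0.0 (shut) to 1.0 (fully open).
Only numpy, scipy, OpenCV 4.12 (cv2) and the standard library are available. Lean on these libraries where they do the work, as an engineer would, in place of code of your own. Each camera call takes 0.05 s, during which the arm holds its last target.

## Working session

There is one attempt and no reset: what is moved stays moved. The work goes in short steps, Python scripts to look and compute and a tool call to move; the robot and the scene stay as the last step left them, time stands still between calls to the robot, and variables do not carry over. Pictures are saved under pics/ and viewed, and the job is handed in when it is done.

Besides the shell and the picture viewer there is one more tool, called after "Call:" in YAML: its name, and indented under it one key for each argument. send_rows: Moves the arm, as the interface text tells. Its arguments: {"type":"object","properties":{"steps":{"type":"array","items":{"type":"array","items":{"type":"number"}}},"squeeze":{"type":"number"}},"required":["steps"]}

```bash
mkdir -p pics; python3 - <<'E'
from cell import arm, imaging
import cv2,numpy as np
s=arm.observe()
for k,v in s.items(): print(k,np.round(v,4))
for n in("scene","top"):
    p=imaging.camera_params(n); print(n,{k:np.round(v,4).tolist() for k,v in p.items()})
    cv2.imwrite(f"pics/{n}0.png",imaging.get_image(n))
E
```

```text
clock 0.0
joints [-1.2375  0.4352  0.025   1.5741 -0.0116  1.134  -0.0751]
dq [-0.0012  0.0008  0.001  -0.0005 -0.0017  0.      0.0002]
joint_efforts [-0.00000e+00 -6.67840e+01  9.85000e-01 -3.14459e+01 -6.06000e-02
  4.22000e-02  1.00000e-04]
position [0.2637 0.5661 0.226 ]
ee_rot [-1.3855 -0.8815  0.8835]
force [-0.2115  0.5169  0.0026]
ft_torque [-0.0088  0.0344 -0.0011]
width 1.0065
scene {'camera_matrix': [[364.5933, 0.0, 316.8324], [0.0, 364.5933, 197.6113], [0.0, 0.0, 1.0]], 'position': [0.0349, -0.6175, 0.9056], 'orientation': [-2.2738, 0.7663, -0.2885]}
top {'camera_matrix': [[397.1151, 0.0, 316.8686], [0.0, 397.1151, 202.9292], [0.0, 0.0, 1.0]], 'position': [0.2892, 0.016, 1.2856], 'orientation': [-2.0976, 2.1606, -0.1801]}
```

View pics/scene0.png

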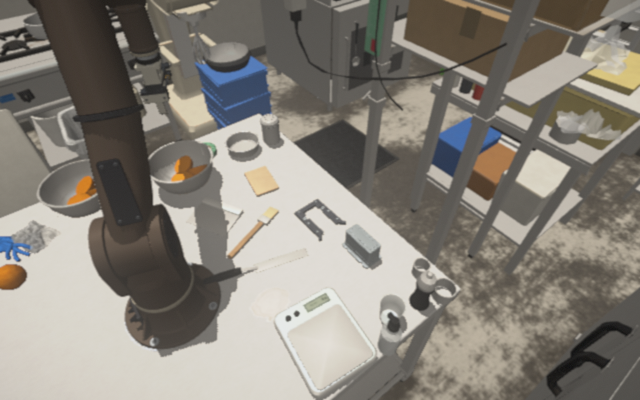

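View pics/top0.png

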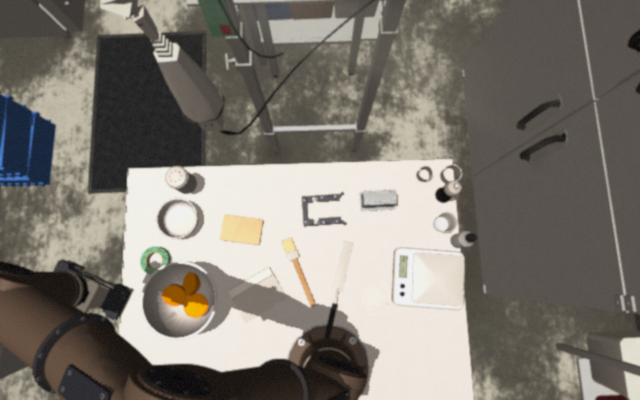

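The scene camera shows the tin at about (362,246), the dock at (320,217) and the board at (261,180). In the top view the tin is at (379,200), the dock at (322,210) with its mouth to the right, and the board at (242,229). I'll enlarge these.

```bash
cat > h.py <<'E'
import numpy as np,cv2
from scipy.spatial.transform import Rotation as R
from cell import arm, imaging
def cam(n):
    p=imaging.camera_params(n); return p['camera_matrix'],np.array(p['position']),R.from_rotvec(p['orientation']).as_matrix()
def ray(n,uv,z):
    K,t,M=cam(n); d=M@np.linalg.inv(K)@np.array([uv[0],uv[1],1.]); return t+d*(z-t[2])/d[2]
def proj(n,P):
    K,t,M=cam(n); q=(np.atleast_2d(P)-t)@M; q=q@K.T; return q[:,:2]/q[:,2:]
def crop(n,f,x0,y0,w,h,s,im=None):
    im=imaging.get_image(n) if im is None else im
    c=cv2.resize(im[y0:y0+h,x0:x0+w],None,fx=s,fy=s,interpolation=cv2.INTER_CUBIC)
    for i in range(0,w,10): cv2.putText(c,str(x0+i),(i*s,8),0,.3,(0,0,255),1); cv2.line(c,(i*s,10),(i*s,14),(0,0,255),1)
    for i in range(0,h,10): cv2.putText(c,str(y0+i),(0,i*s+3),0,.3,(0,0,255),1); cv2.line(c,(20,i*s),(24,i*s),(0,0,255),1)
    cv2.imwrite(f,c)
E
python3 - <<'E'
from h import *
t=cv2.imread('pics/top0.png');s=cv2.imread('pics/scene0.png')
crop('top','pics/t1.png',295,180,110,60,7,t)
crop('top','pics/t2.png',200,200,80,60,8,t)
crop('scene','pics/s1.png',285,185,105,85,7,s)
crop('scene','pics/s2.png',235,155,60,50,10,s)
E
```

```text
(no output)
```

View pics/t1.png

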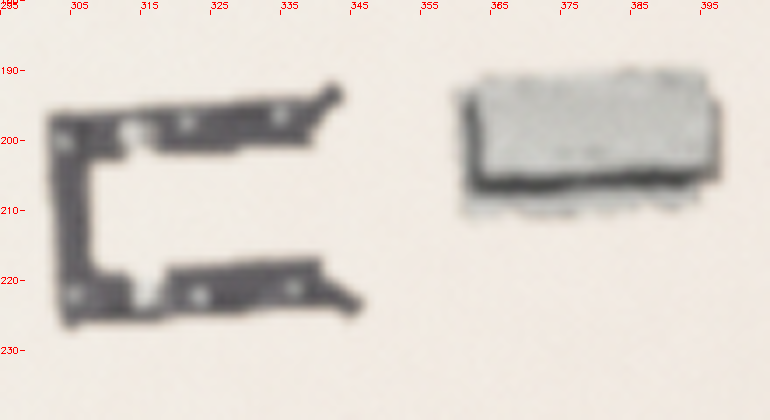

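View pics/t2.png

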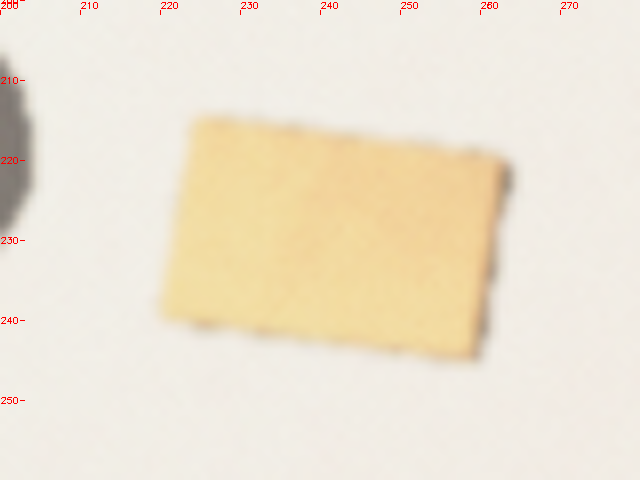

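View pics/s1.png

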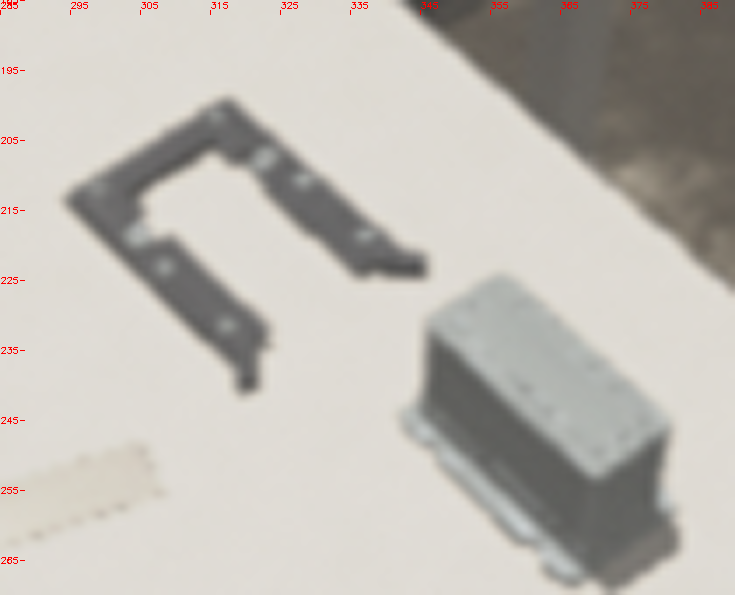

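View pics/s2.png

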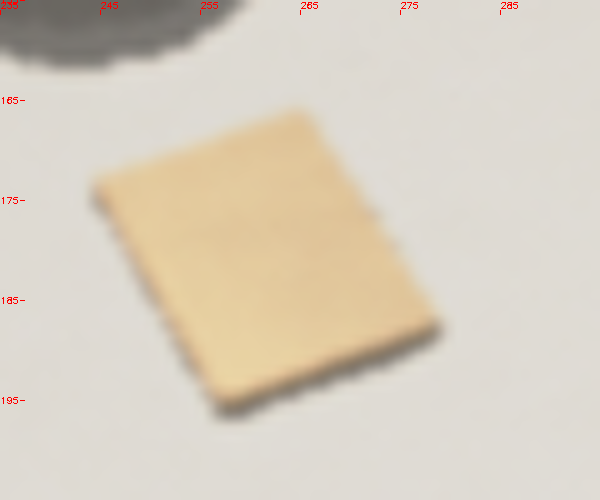

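```bash
cat > fit.py <<'E'
from h import *
from scipy.optimize import least_squares
def src(x0,y0,s,pts): return [(x0+(a+.5)/s-.5,y0+(b+.5)/s-.5) for a,b in pts]
def fit(local,z,obs,g):
    def res(p):
        c,s=np.cos(p[2]),np.sin(p[2])
        W=np.array([[p[0]+c*a-s*b,p[1]+s*a+c*b,z] for a,b in local])
        return np.concatenate([(proj(n,W)-np.array(o)).ravel() for n,o in obs])
    r=least_squares(res,g); 
    return r.x,r.fun.reshape(-1,2)
E
python3 - <<'E'
from fit import *
T1=lambda p:src(295,180,7,p);S1=lambda p:src(285,185,7,p)
dt=T1([(50,115),(68,325),(343,92),(360,303)]);ds=S1([(228,98),(68,200),(427,268),(245,388)])
tt=T1([(708,74),(712,178),(482,188),(478,80)]);ts=S1([(670,430),(598,478),(427,320),(503,275)])
bt=src(200,200,8,[(195,118),(508,158),(475,358),(163,318)]);bs=src(235,155,10,[(303,108),(440,325),(218,405),(95,180)])
D=[(.074,-.05),(.074,.05),(-.068,-.05),(-.068,.05)]
# tin x along +Y world: right end = -x; far(+X)= -y
T=[(-.052,-.023),(-.052,.023),(.052,.023),(.052,-.023)]
B=[(.0425,.065),(.0425,-.065),(-.0425,-.065),(-.0425,.065)]
for nm,L,z,a,b,g in [('dock',D,.009,dt,ds,(.5,0,1.57)),('tin',T,.066,tt,ts,(.5,-.2,1.57)),('board',B,.01,bt,bs,(.45,.25,0))]:
    for obs in ([('top',a)],[('scene',b)],[('top',a),('scene',b)]):
        x,f=fit(L,z,obs,g); print(nm,[o[0] for o in obs],np.round(x,4),np.round(np.abs(f).max(),2),np.round(f.tolist(),1).tolist() if len(obs)==2 else '')
s=arm.observe();print(R.from_rotvec(s['ee_rot']).as_matrix().round(3), s['position'])
E
```

```text
dock ['top'] [ 0.4905 -0.0074  1.6193] 1.05 
dock ['scene'] [ 0.4893 -0.0066  1.5962] 1.03 
dock ['top', 'scene'] [ 0.4899 -0.0069  1.6085] 1.59 [[-0.6, -0.1], [-1.4, 0.2], [0.8, 0.3], [0.8, 0.4], [0.1, 0.0], [-0.8, -0.3], [-0.2, 0.6], [1.6, -0.4]]
tin ['top'] [ 0.5113 -0.1782  1.5722] 0.52 
tin ['scene'] [ 0.5152 -0.179   1.5792] 1.05 
tin ['top', 'scene'] [ 0.5133 -0.1789  1.5763] 1.28 [[0.2, -0.4], [0.6, -0.8], [0.1, -1.1], [-0.2, -0.1], [0.5, -0.2], [-1.3, 1.3], [-1.2, 0.5], [-0.2, -0.5]]
board ['top'] [ 0.433   0.2637 -0.1571] 0.59 
board ['scene'] [ 0.4333  0.266  -0.17  ] 0.55 
board ['top', 'scene'] [ 0.433   0.2644 -0.1625] 0.82 [[-0.2, -0.6], [0.1, -0.4], [0.1, 0.7], [-0.8, 0.3], [0.4, 0.2], [0.7, 0.1], [0.1, 0.4], [-0.5, 0.3]]
[[ 0.422 -0.    -0.906]
 [ 0.906 -0.001  0.422]
 [-0.001 -1.    -0.   ]] [0.26369711 0.56613828 0.22605822]
```

```bash
cat > ov.py <<'E'
from h import *
def W(p,L,z): 
    c,s=np.cos(p[2]),np.sin(p[2]); return np.array([[p[0]+c*a-s*b,p[1]+s*a+c*b,z] for a,b in L])
def rect(a,b): return [(a,b),(a,-b),(-a,-b),(-a,b),(a,b)]
def overlay(n,im,f,x0,y0,w,h,s,items):
    c=cv2.resize(im[y0:y0+h,x0:x0+w],None,fx=s,fy=s,interpolation=cv2.INTER_CUBIC)
    for P,col in items:
        q=(proj(n,P)-[x0,y0]+.5)*s-.5
        cv2.polylines(c,[np.round(q).astype(int)],False,col,1)
    cv2.imwrite(f,c)
def items(dock,tin,board):
    o=[]
    if dock is not None:
        o+=[(W(dock,[(-.068,-.05),(.074,-.05),(.074,.05),(-.068,.05)],.009),(0,0,255)),
        (W(dock,[(-.05,-.026),(.057,-.026),(.057,.026),(-.05,.026)],.009),(0,255,255)),
        (W(dock,[(.032,-.05),(.032,.05)],.009),(255,0,255))]
    if tin is not None: o+=[(W(tin,rect(.052,.023),.066),(0,200,0)),(W(tin,rect(.056,.033),.004),(255,0,0))]
    if board is not None: o+=[(W(board,rect(.0425,.065),.01),(0,0,255))]
    return o
E
python3 - <<'E'
from ov import *
it=items((.49,-.007,1.6085),(.513,-.179,1.576),(.433,.2645,-.1625))
overlay('top',cv2.imread('pics/top0.png'),'pics/o1.png',295,180,110,60,7,it)
overlay('scene',cv2.imread('pics/scene0.png'),'pics/o2.png',285,185,105,85,7,it)
E
```

```text
(no output)
```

View pics/o1.png

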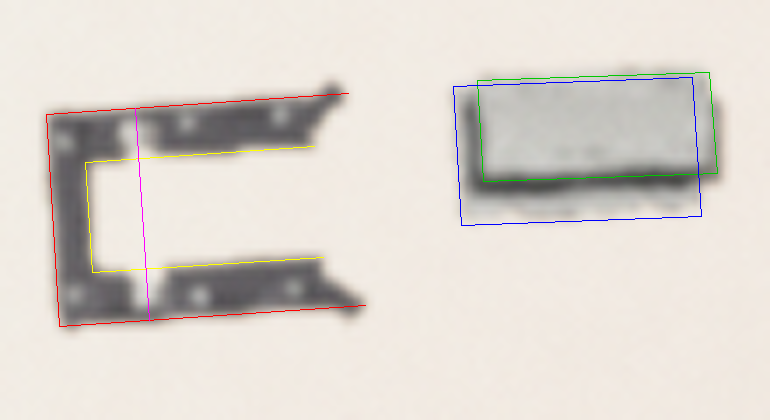

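View pics/o2.png

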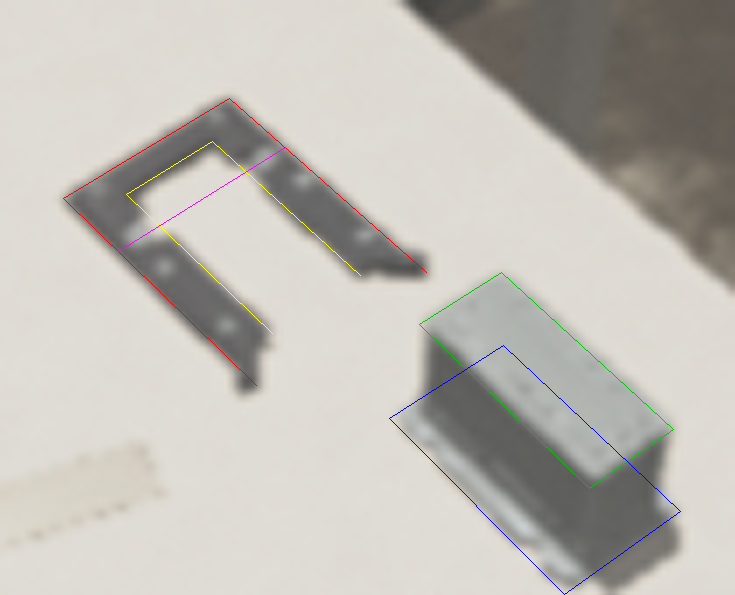

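The overlays agree to within about 2 mm. My pose estimates are tin (0.513, -0.179, yaw 1.576), dock (0.490, -0.007, yaw 1.608) and board (0.433, 0.2645, yaw -0.163). Next I'll work out the move to hover over the tin.

```bash
cat >> h.py <<'E'
def plan(goal,yaw):
    "goal TCP world, yaw = world angle of tool x; prints cm shifts and roll"
    s=arm.observe(); M=R.from_rotvec(s['ee_rot']).as_matrix()
    d=M.T@(np.array(goal)-s['position'])*100
    cur=np.arctan2(M[1,0],M[0,0]); r=-((yaw-cur+np.pi/2)%np.pi-np.pi/2)
    print('t',round(s['clock'],2),'pos',np.round(s['position'],4),'toolx yaw',round(cur,4),'| shift cm',np.round(d,2),'roll',round(r,4))
E
python3 -c "
from h import *
plan((.513,-.179,.13),1.576-np.pi/2)"
```

```text
t 0.1 pos [0.2637 0.5661 0.2261] toolx yaw 1.1349 | shift cm [-57.01   9.69 -54.06] roll 1.1297
```

Call:
send_rows:
  steps:
    - [1,-4,0,-4,0.08]
    - [1,-8,0,-8,0.16]
    - [1,-12,0,-12,0.24]
    - [1,-16,0,-16,0.32]
    - [1,-20,0,-20,0.4]
    - [1,-24,0,-23,0.48]
    - [1,-28,0,-27,0.56]
    - [1,-32,1,-31,0.64]
    - [1,-36,2,-35,0.72]
    - [1,-40,3,-38,0.8]
    - [1,-44,4,-42,0.88]
    - [1,-48,5,-46,0.96]
    - [1,-52,6.5,-49.5,1.04]
    - [1,-55,8,-52.5,1.1]
    - [1,-57,9.7,-54.1,1.13]
    - [1,-57,9.7,-54.1,1.13]
    - [1,-57,9.7,-54.1,1.13]

```text
clock: 2.22
position: [0.5134, -0.1777, 0.1297]
ee_rot: [-1.57, -0.004, 0.005]
force: [-0.3, -0.8, 0.2]
width: 1.001
```

```bash
python3 - <<'E'
from ov import *
plan((.513,-.179,.017),1.576-np.pi/2)
s=arm.observe();print(s['joints'].round(3) if hasattr(s['joints'],'round') else s['joints'],s['force'])
im=imaging.get_image('scene'); cv2.imwrite('pics/s3.png',im)
crop('scene','pics/s3c.png',260,130,160,140,5,im)
E
```

```text
t 2.23 pos [ 0.5134 -0.1777  0.1297] toolx yaw 0.0057 | shift cm [-0.03 11.27 -0.13] roll 0.0005
[-0.169  0.443  0.554  1.922 -0.303  0.859  0.547] [-0.32307072 -0.81065219  0.20527241]
```

View pics/s3c.png

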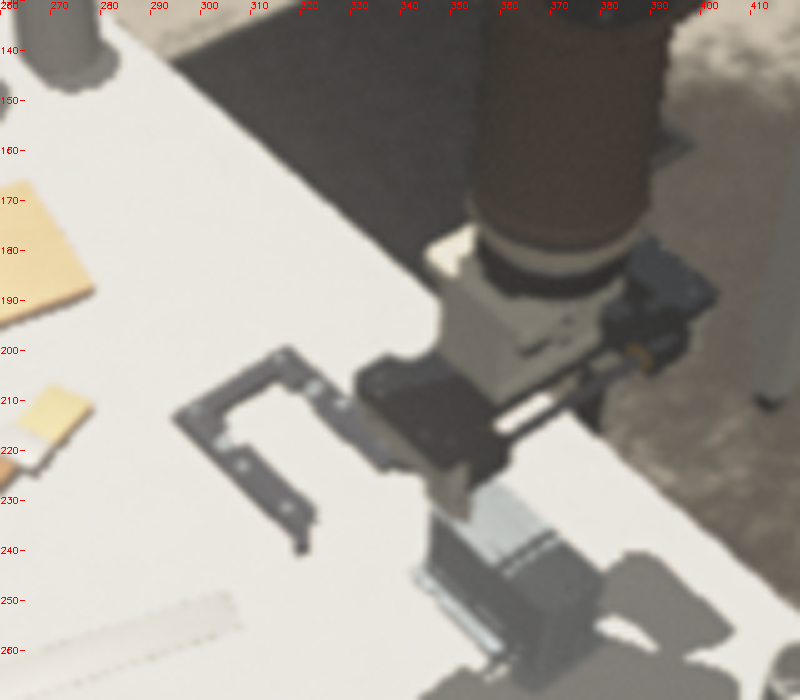

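Call:
send_rows:
  steps:
    - [1,0,4,0,0]
    - [1,0,7,-0.1,0]
    - [1,0,9,-0.1,0]
    - [1,0,10.5,-0.1,0]
    - [1,0,11.2,-0.1,0]
    - [1,0,11.2,-0.1,0]
    - [0.6,0,11.2,-0.1,0]
    - [0.5,0,11.2,-0.1,0]
    - [0.4,0,11.2,-0.1,0]
    - [0.4,0,11.2,-0.1,0]
    - [0.4,0,11.2,-0.1,0]
    - [0.4,0,11.2,-0.1,0]
  squeeze: 30

```text
clock: 3.78
position: [0.5137, -0.1795, 0.0178]
ee_rot: [-1.571, -0.004, 0.004]
force: [0.9, 0.7, -0.4]
width: 0.504
```

```bash
python3 - <<'E'
from ov import *
im=imaging.get_image('scene'); crop('scene','pics/s4c.png',280,150,130,130,5,im)
im=imaging.get_image('top'); crop('top','pics/t4c.png',295,150,130,90,6,im)
dock=np.array([.490,-.007]);a=1.608;x=np.array([np.cos(a),np.sin(a)])
# 15mm outside mouth for the foot tip: tin center = -68-56-8 = -132
plan((*(dock-.135*x),.017),a-np.pi/2); print(arm.observe()['force'])
E
```

```text
t 3.88 pos [ 0.5137 -0.1795  0.0178] toolx yaw 0.005 | shift cm [-1.85  0.08  3.77] roll -0.0322
[-0.02586737  0.28250829  0.76094367]
```

View pics/s4c.png

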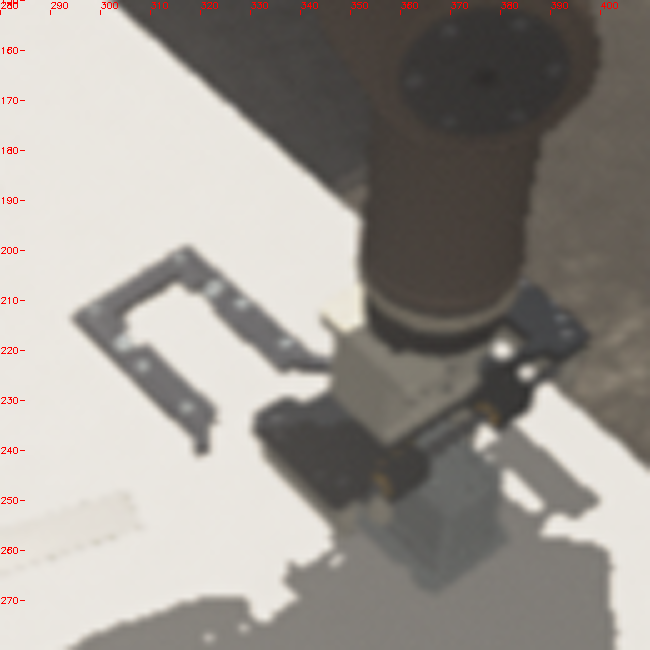

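View pics/t4c.png

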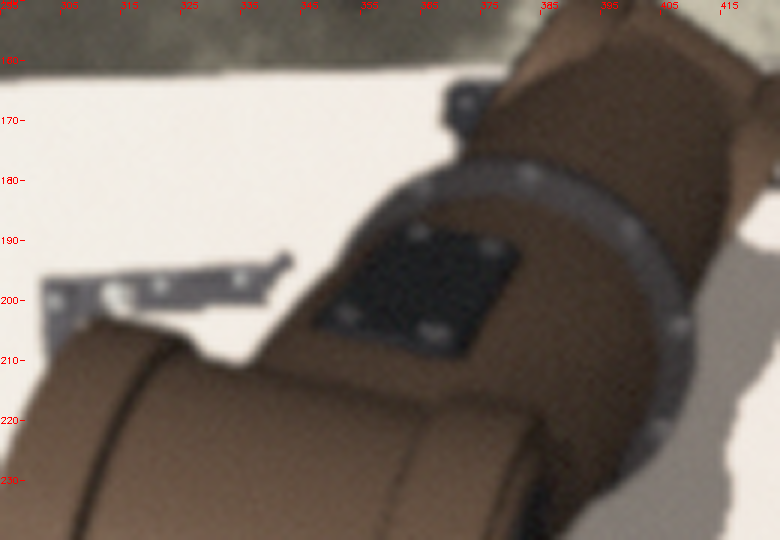

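Call:
send_rows:
  steps:
    - [0.4,-0.6,0,1,-0.01]
    - [0.4,-1.2,0,2.2,-0.02]
    - [0.4,-1.8,0,3.4,-0.032]
    - [0.4,-1.85,0,3.8,-0.032]
    - [0.4,-1.85,0,3.8,-0.032]
    - [0.4,-1.85,0,3.8,-0.032]

```text
clock: 4.62
position: [0.4943, -0.1401, 0.0178]
ee_rot: [-1.568, -0.029, 0.031]
force: [-2.9, 5.4, 8.0]
width: 0.5
```

```bash
python3 - <<'E'
from ov import *
dock=np.array([.490,-.007]);a=1.608;x=np.array([np.cos(a),np.sin(a)])
plan((*(dock-.135*x),.017),a-np.pi/2)
plan((*(dock-.035*x),.017),a-np.pi/2); print(arm.observe()['force'])
im=imaging.get_image('scene'); crop('scene','pics/s5c.png',280,150,130,130,5,im)
E
```

```text
t 4.62 pos [ 0.4943 -0.1401  0.0178] toolx yaw 0.038 | shift cm [ 0.06  0.07 -0.19] roll 0.0007
t 4.62 pos [ 0.4943 -0.1401  0.0178] toolx yaw 0.038 | shift cm [0.07 0.1  9.81] roll 0.0007
[-2.86238912  5.41042103  8.01642262]
```

View pics/s5c.png

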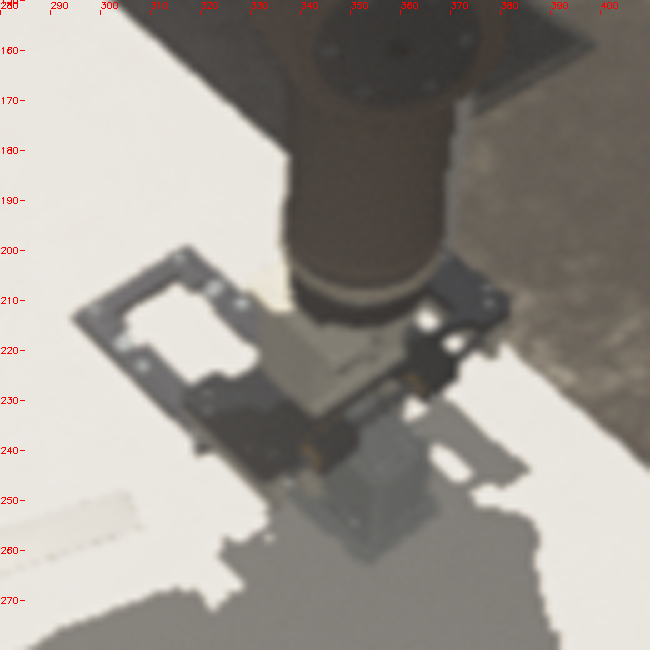

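Call:
send_rows:
  steps:
    - [0.4,0.06,-0.05,1,0]
    - [0.4,0.06,-0.05,2,0]
    - [0.4,0.06,-0.05,3,0]
    - [0.4,0.06,-0.05,4,0]
    - [0.4,0.06,-0.05,5,0]
    - [0.4,0.06,-0.05,6,0]
    - [0.4,0.06,-0.05,6,0]
  squeeze: 40

```text
clock: 5.55
position: [0.4933, -0.0806, 0.0182]
ee_rot: [-1.57, -0.03, 0.03]
force: [0.5, -0.1, -2.8]
width: 0.498
```

```bash
python3 - <<'E'
from ov import *
dock=np.array([.490,-.007]);a=1.608;x=np.array([np.cos(a),np.sin(a)])
plan((*dock,.017),a-np.pi/2); s=arm.observe();print(s['force'],s['ft_torque'])
im=imaging.get_image('scene'); crop('scene','pics/s6c.png',270,150,130,130,5,im)
E
```

```text
t 5.55 pos [ 0.4933 -0.0806  0.0182] toolx yaw 0.0385 | shift cm [-0.05  0.12  7.36] roll 0.0013
[ 0.53523867 -0.06471229 -2.78773161] [-0.10252702  0.06645079 -0.01203726]
```

View pics/s6c.png

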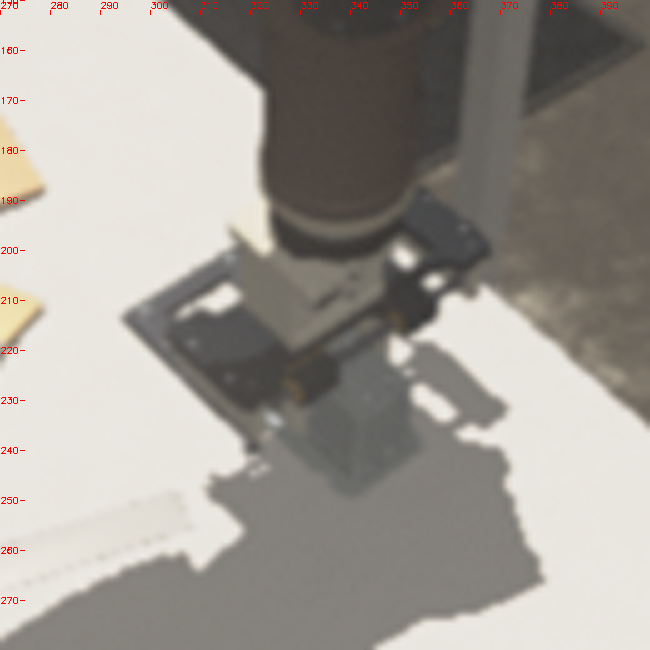

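Call:
send_rows:
  steps:
    - [0.4,0,0.02,1,0]
    - [0.4,0,0.02,2,0]
    - [0.4,0,0.02,3,0]
    - [0.4,0,0.02,4,0]
    - [0.4,0,0.02,4.6,0]
    - [0.4,0,0.02,4.6,0]

```text
clock: 6.35
position: [0.4916, -0.0351, 0.018]
ee_rot: [-1.57, -0.03, 0.03]
force: [-0.1, 1.1, -3.6]
width: 0.497
```

```bash
python3 - <<'E'
from ov import *
dock=np.array([.490,-.007]);a=1.608;x=np.array([np.cos(a),np.sin(a)])
plan((*dock,.017),a-np.pi/2); s=arm.observe();print(s['force'],s['ft_torque'])
E
```

```text
t 6.35 pos [ 0.4916 -0.0351  0.018 ] toolx yaw 0.0379 | shift cm [-0.06  0.1   2.81] roll 0.0007
[-0.11236428  1.0728259  -3.62663221] [-0.13815038  0.0471205   0.01105208]
```

Call:
send_rows:
  steps:
    - [0.4,0,0.03,0.6,0]
    - [0.4,0,0.03,1.2,0]
    - [0.4,0,0.03,1.7,0]
    - [0.4,0,0.03,2.1,0]
    - [0.4,0,0.03,2.1,0]
  squeeze: 45

```text
clock: 6.98
position: [0.4908, -0.0141, 0.0177]
ee_rot: [-1.57, -0.029, 0.03]
force: [-1.8, -1.0, 0.6]
width: 0.501
```

```bash
python3 - <<'E'
from ov import *
dock=np.array([.490,-.007]);a=1.608;x=np.array([np.cos(a),np.sin(a)])
plan((*dock,.017),a-np.pi/2); s=arm.observe();print(s['force'],s['ft_torque'])
E
```

```text
t 6.97 pos [ 0.4908 -0.0141  0.0177] toolx yaw 0.0375 | shift cm [-0.05  0.08  0.71] roll 0.0003
[-1.82884438 -0.97794439  0.62986573] [-0.09640024  0.31042818  0.0292164 ]
```

Call:
send_rows:
  steps:
    - [0.4,0,0.02,0.3,0]
    - [0.4,0,0.02,0.6,0]
    - [0.4,0,0.02,0.6,0]

```text
clock: 7.35
position: [0.4908, -0.0081, 0.0177]
ee_rot: [-1.57, -0.03, 0.029]
force: [-1.2, -0.2, 4.6]
width: 0.5
```

Call:
send_rows:
  steps:
    - [0.4,0,0,0.2,0]
    - [0.4,0,0,0.3,0]
    - [0.4,0,0,0.3,0]

```text
clock: 7.72
position: [0.4907, -0.0062, 0.0177]
ee_rot: [-1.571, -0.029, 0.028]
force: [-1.8, -4.3, 5.4]
width: 0.499
```

Call:
send_rows:
  steps:
    - [0.4,0,0,0.2,0]
    - [0.4,0,0,0.4,0]
    - [0.4,0,0,0.4,0]

```text
clock: 8.1
position: [0.4906, -0.0047, 0.0178]
ee_rot: [-1.574, -0.027, 0.026]
force: [-2.5, -12.6, 6.8]
width: 0.5
```

```bash
python3 - <<'E'
from ov import *
dock=np.array([.490,-.007]);a=1.608
plan((*dock,.017),a-np.pi/2); s=arm.observe();print(s['force'],s['ft_torque'])
im=imaging.get_image('scene'); crop('scene','pics/s7c.png',260,150,130,110,6,im)
im=imaging.get_image('top'); crop('top','pics/t7c.png',280,150,100,90,6,im)
E
```

```text
t 8.1 pos [ 0.4906 -0.0047  0.0178] toolx yaw 0.0339 | shift cm [-0.07  0.09 -0.23] roll -0.0033
[ -2.45127176 -12.61189597   6.80572714] [-2.62302076  0.73297492  0.01633758]
```

View pics/s7c.png

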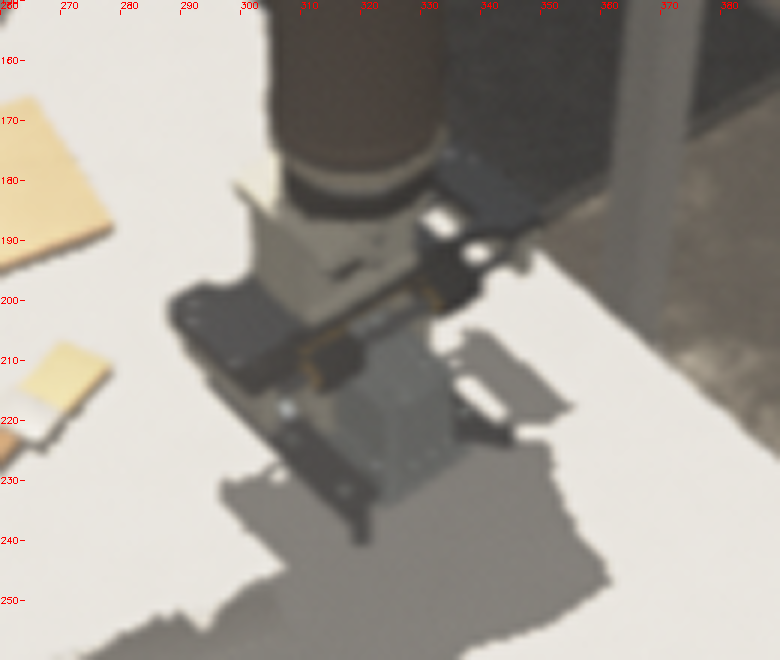

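View pics/t7c.png

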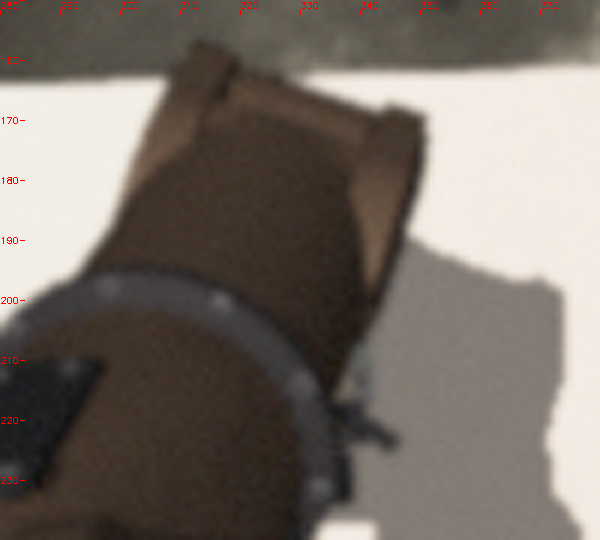

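```bash
python3 - <<'E'
from ov import *
im=imaging.get_image('scene')
for k,dx in enumerate((0,-.024)):
    a=1.607; t=(.490+dx*np.cos(a),-.007+dx*np.sin(a),a)
    it=items((.490,-.007,a),None,None)+[(W(t,rect(.056,.033),.004),(255,0,0)),(W(t,rect(.052,.023),.014),(0,255,0)),(W(t,rect(.052,.023),.066),(0,255,0))]
    overlay('scene',im,f'pics/o7{k}.png',280,180,80,70,8,it)
E
```

```text
(no output)
```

View pics/o70.png

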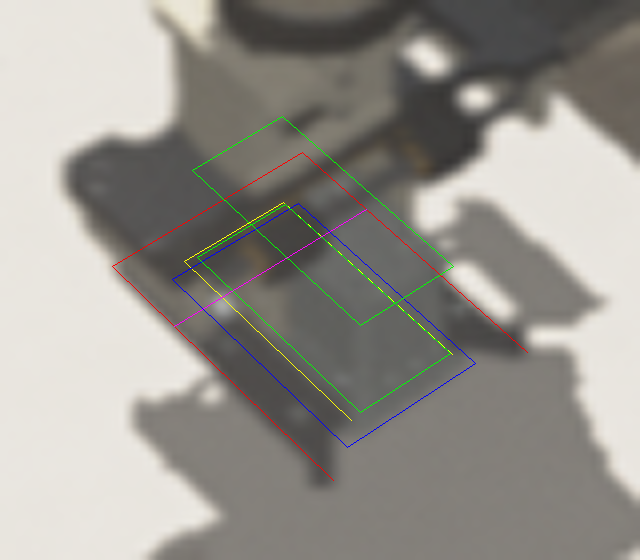

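View pics/o71.png

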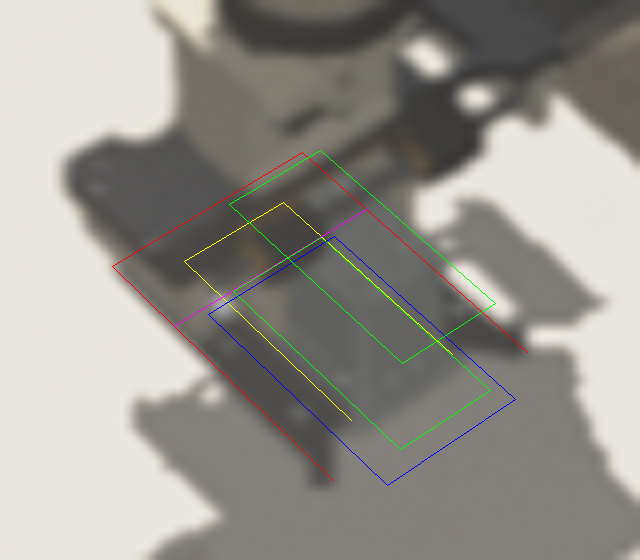

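Call:
send_rows:
  steps:
    - [0.4,0,0,0.2,0]
    - [0.4,0,0,0.2,0]
  squeeze: 55

```text
clock: 8.5
position: [0.4905, -0.0045, 0.018]
ee_rot: [-1.575, -0.026, 0.024]
force: [-3.5, -18.4, 9.9]
width: 0.498
```

Call:
send_rows:
  steps:
    - [0.4,0,0,0.2,0]
    - [0.4,0,0,0.2,0]

```text
clock: 8.75
position: [0.4905, -0.0043, 0.0181]
ee_rot: [-1.577, -0.026, 0.023]
force: [-4.3, -25.2, 11.3]
width: 0.496
```

```bash
python3 - <<'E'
from ov import *
s=arm.observe();print(s['position'],s['force'],s['ft_torque'])
im=imaging.get_image('scene'); im=cv2.convertScaleAbs(im,alpha=2,beta=-60)
a=1.607; t=(.490,-.007,a)
it=[(W(t,rect(.056,.033),.004),(255,0,0)),(W(t,rect(.052,.023),.066),(0,255,0))]
overlay('scene',im,'pics/o8.png',295,190,60,55,10,it); crop('scene','pics/o8c.png',295,190,60,55,10,im)
E
```

```text
[ 0.49046306 -0.00434641  0.01814046] [ -4.32733261 -25.22987484  11.31664757] [-5.45353344  1.05049113  0.14791318]
```

View pics/o8.png

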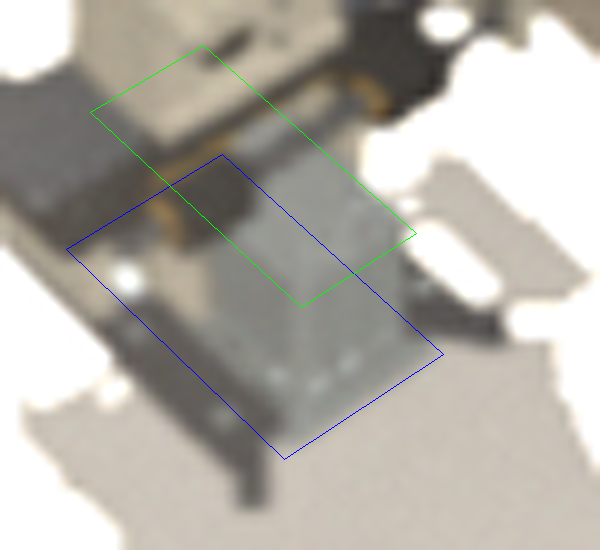

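View pics/o8c.png

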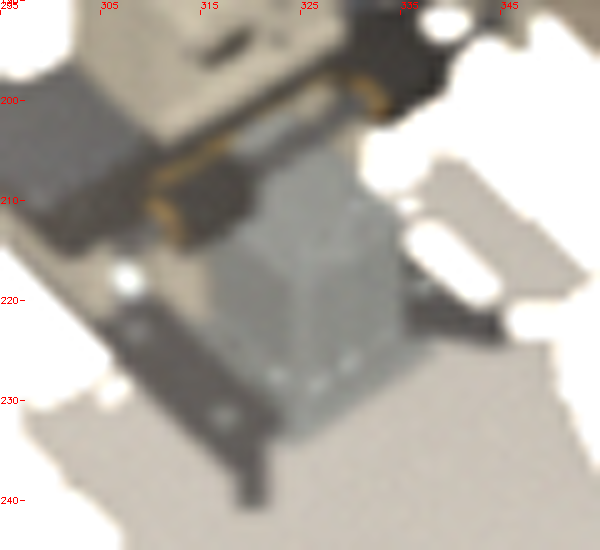

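The force rises to 25 N over only 0.2 mm of travel, so the tin is against the stop. In the picture its foot end at (324,234) sits inside the mouth. I'll relax the push before lifting.

Call:
send_rows:
  steps:
    - [0.4,0,0,-0.3,0]
    - [0.4,0,-0.03,-0.6,0]
    - [0.4,0,-0.03,-0.6,0]

```text
clock: 9.18
position: [0.4903, -0.0049, 0.0178]
ee_rot: [-1.572, -0.028, 0.028]
force: [-1.4, -7.3, 2.9]
width: 0.499
```

```bash
python3 - <<'E'
from ov import *
s=arm.observe();print(s['position'],s['force'],s['ft_torque'],s['ee_rot'])
E
```

```text
[ 0.49025343 -0.0048575   0.01777331] [-1.35281055 -7.28037218  2.94225072] [-1.5478633   0.42457612 -0.08645826] [-1.57165965 -0.02781358  0.02800402]
```

Call:
send_rows:
  steps:
    - [0.4,0,0,-0.1,0]
    - [0.4,0,0,-0.22,0]
    - [0.4,0,0,-0.22,0]

```text
clock: 9.55
position: [0.4903, -0.0051, 0.0177]
ee_rot: [-1.57, -0.029, 0.03]
force: [-1.7, 0.3, 1.5]
width: 0.499
```

Call:
send_rows:
  steps:
    - [0.4,0,-0.3,0,0]
    - [0.4,0,-0.6,0,0]
    - [0.4,0,-0.9,0,0]
    - [0.4,0,-1.2,0,0]
    - [0.4,0,-1.2,0,0]

```text
clock: 10.18
position: [0.4909, -0.006, 0.0303]
ee_rot: [-1.571, -0.03, 0.028]
force: [-3.2, -0.6, -0.5]
width: 0.497
```

```bash
python3 - <<'E'
from ov import *
s=arm.observe();print(s['position'],s['force'],s['ft_torque'],s['ee_rot'])
im=imaging.get_image('scene'); im=cv2.convertScaleAbs(im,alpha=2,beta=-60)
crop('scene','pics/s9c.png',295,180,60,60,10,im)
E
```

```text
[ 0.49088216 -0.00603448  0.03031669] [-3.18050487 -0.57119122 -0.49012084] [-0.14933913  0.62405388  0.00919297] [-1.57057699 -0.02962061  0.02826937]
```

View pics/s9c.png

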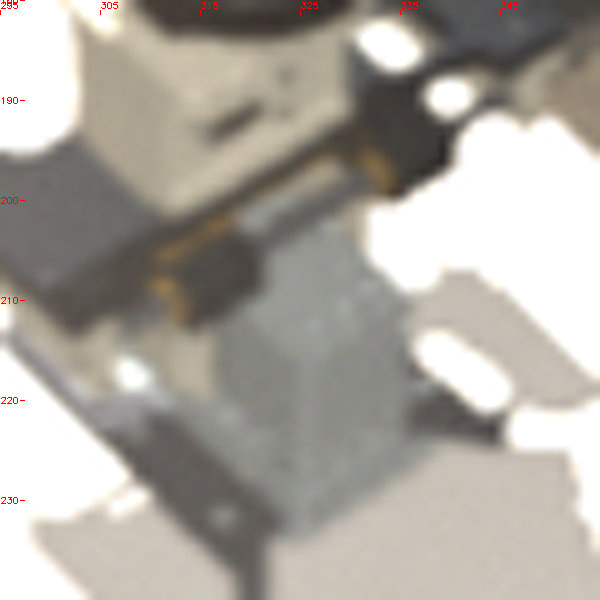

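Call:
send_rows:
  steps:
    - [0.4,-0.05,-0.4,0,0]
    - [0.4,-0.05,-0.8,0,0]
    - [0.4,-0.05,-1.2,0,0]
    - [0.4,-0.05,-1.2,0,0]

```text
clock: 10.72
position: [0.4905, -0.0059, 0.0424]
ee_rot: [-1.57, -0.03, 0.028]
force: [-1.5, 0.3, -0.8]
width: 0.499
```

```bash
python3 - <<'E'
from ov import *
s=arm.observe();print(s['position'],s['force'],s['ft_torque'],s['ee_rot'])
im=imaging.get_image('scene'); im=cv2.convertScaleAbs(im,alpha=2,beta=-60)
crop('scene','pics/s10c.png',295,180,60,60,10,im)
E
```

```text
[ 0.49052658 -0.00586536  0.04242666] [-1.52692199  0.34806185 -0.80929711] [-0.16706173  0.45156827  0.05837734] [-1.57037747 -0.02995614  0.02822769]
```

View pics/s10c.png

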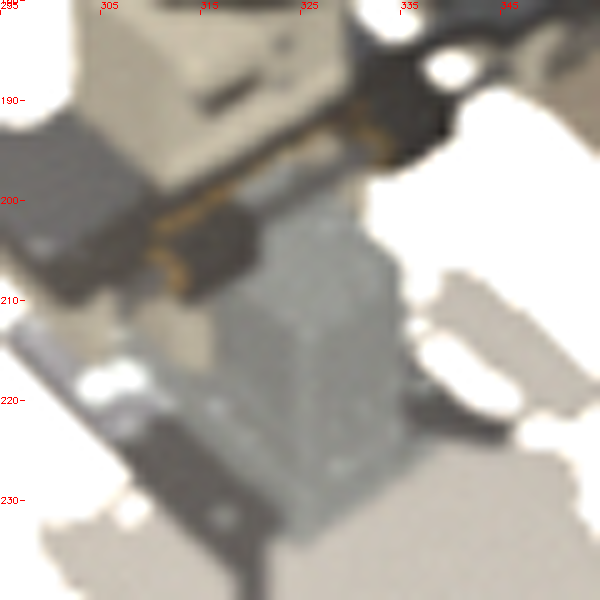

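The lid is rising (near top corner now about (325,211)) and the foot is still at (325,234). I'll continue straight up.

Call:
send_rows:
  steps:
    - [0.4,-0.03,-0.5,0,0]
    - [0.4,-0.03,-1,0,0]
    - [0.4,-0.03,-1.5,0,0]
    - [0.4,-0.03,-2,0,0]
    - [0.4,-0.03,-3,0,0]
    - [0.4,-0.03,-4.5,0,0]
    - [0.4,-0.03,-6.5,0,0]
    - [0.4,-0.03,-8,0,0]
    - [0.4,-0.03,-8,0,0]

```text
clock: 11.9
position: [0.4906, -0.0058, 0.1231]
ee_rot: [-1.57, -0.031, 0.027]
force: [-0.0, -0.4, -0.6]
width: 0.496
```

```bash
python3 - <<'E'
from ov import *
im=imaging.get_image('scene'); crop('scene','pics/s11c.png',260,130,110,110,6,im)
yb=-.1625
plan((.433,.2645,.10),yb); plan((.433,.2645,.016),yb);s=arm.observe();print(s['force'])
E
```

```text
t 11.95 pos [ 0.49   -0.0057  0.1223] toolx yaw 0.0373 | shift cm [-4.7   2.24 27.21] roll 0.1998
t 11.95 pos [ 0.49   -0.0057  0.1223] toolx yaw 0.0373 | shift cm [-4.71 10.64 27.21] roll 0.1998
[ 0.32869907 -0.57112056 -1.03206914]
```

View pics/s11c.png

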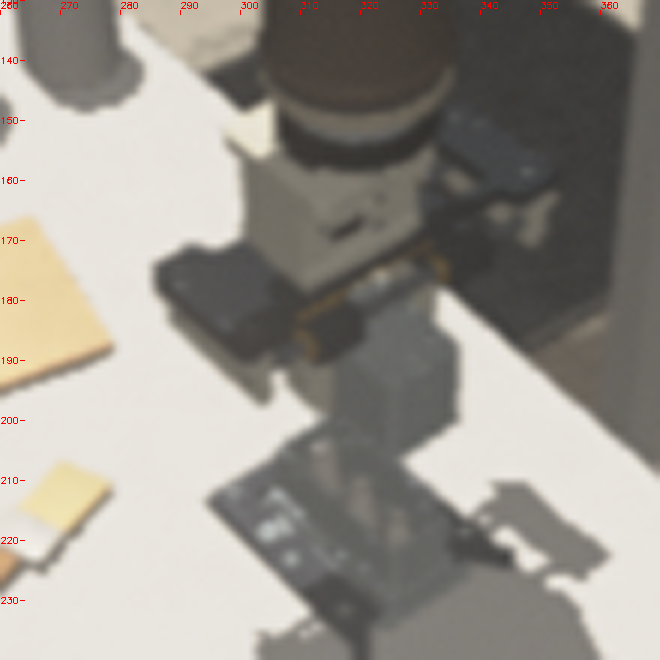

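The lid is clear and the nozzles are visible standing in the base. Next I'll move over the board.

Call:
send_rows:
  steps:
    - [0.4,-0.3,0,2,0.01]
    - [0.4,-1,0,6,0.04]
    - [0.4,-1.8,0,10.5,0.08]
    - [0.4,-2.6,0,15,0.11]
    - [0.4,-3.4,0,19.5,0.14]
    - [0.4,-4.1,0,23.5,0.17]
    - [0.4,-4.5,1,26,0.19]
    - [0.4,-4.7,2,27.2,0.2]
    - [0.4,-4.7,3.5,27.2,0.2]
    - [0.4,-4.7,5,27.2,0.2]
    - [0.4,-4.7,5,27.2,0.2]
    - [0.4,-4.7,5,27.2,0.2]

```text
clock: 13.45
position: [0.4331, 0.2634, 0.0719]
ee_rot: [-1.567, 0.129, -0.129]
force: [0.2, -0.2, -1.6]
width: 0.501
```

```bash
python3 - <<'E'
from ov import *
yb=-.1625
plan((.433,.2645,.016),yb);s=arm.observe();print(s['force'],s['width'])
im=imaging.get_image('scene');p=s['position']; M=R.from_rotvec(s['ee_rot']).as_matrix(); y=np.arctan2(M[1,0],M[0,0])
t=(p[0],p[1],y+np.pi/2)
it=items(None,None,(.433,.2645,yb))+[(W(t,rect(.052,.023),p[2]-.0037),(0,255,0)),(W(t,rect(.052,.023),p[2]+.0483),(0,255,0))]
overlay('scene',im,'pics/o12.png',220,120,90,90,7,it)
crop('scene','pics/s12.png',220,120,90,90,7,im)
im=imaging.get_image('top');cv2.imwrite('pics/t12.png',im); overlay('top',im,'pics/ot12.png',200,170,100,90,7,it)
E
```

```text
t 13.45 pos [0.4331 0.2634 0.0719] toolx yaw -0.1644 | shift cm [-0.03  5.59  0.11] roll -0.0019
[ 0.15826565 -0.23309749 -1.63483756] 0.5007686324750829
```

View pics/o12.png

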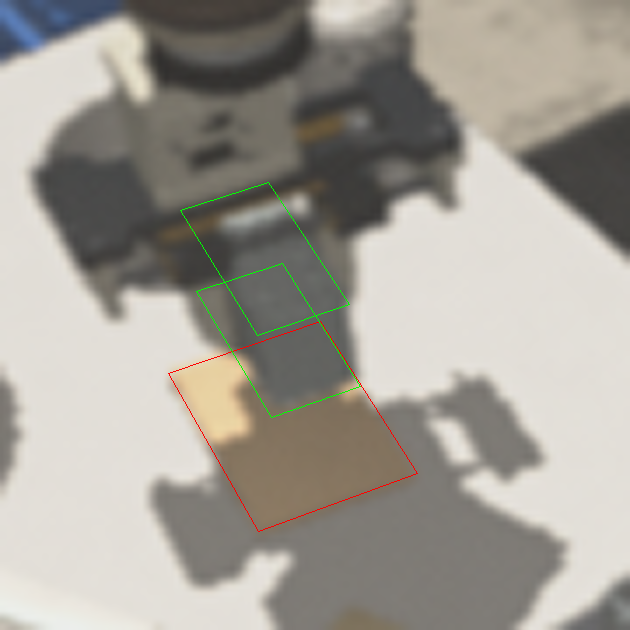

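View pics/s12.png

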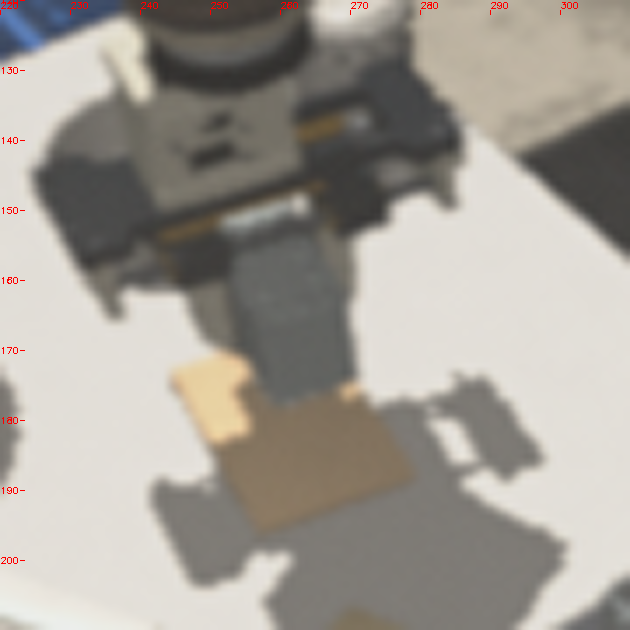

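View pics/ot12.png

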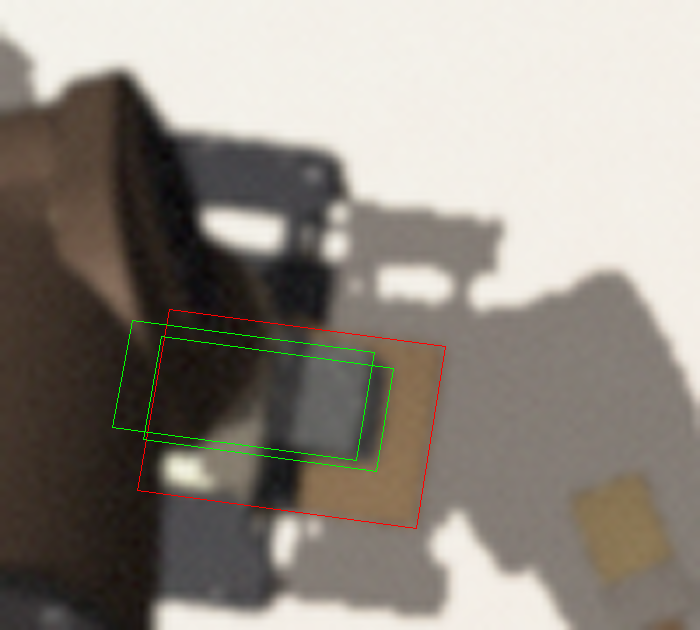

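The lid is over the middle of the board and aligned with it; its near rim edge in the scene view runs (259,177)–(270,175). I'll lower it carefully.

Call:
send_rows:
  steps:
    - [0.4,0,2,0,0]
    - [0.4,0,3.5,0,0]
    - [0.4,0,4.3,0,0]
    - [0.4,0,4.8,0,0]
    - [0.4,0,5.1,0,0]
    - [0.4,0,5.1,0,0]

```text
clock: 14.3
position: [0.4328, 0.2642, 0.0209]
ee_rot: [-1.567, 0.128, -0.128]
force: [0.1, -0.7, -0.5]
width: 0.495
```

Call:
send_rows:
  steps:
    - [0.4,0,0.1,0,0]
    - [0.4,0,0.2,0,0]
    - [0.4,0,0.3,0,0]
    - [0.4,0,0.3,0,0]

```text
clock: 14.8
position: [0.4327, 0.2641, 0.0178]
ee_rot: [-1.567, 0.128, -0.128]
force: [0.9, 0.7, -1.2]
width: 0.496
```

Call:
send_rows:
  steps:
    - [0.4,0,0.1,0,0]
    - [0.4,0,0.2,0,0]
    - [0.4,0,0.2,0,0]

```text
clock: 15.18
position: [0.4327, 0.2641, 0.0157]
ee_rot: [-1.567, 0.128, -0.128]
force: [-0.1, -0.3, -0.6]
width: 0.497
```

Call:
send_rows:
  steps:
    - [0.4,0,0.1,0,0]
    - [0.4,0,0.2,0,0]
    - [0.4,0,0.2,0,0]

```text
clock: 15.55
position: [0.4327, 0.2642, 0.0138]
ee_rot: [-1.567, 0.128, -0.128]
force: [0.1, -0.2, -0.9]
width: 0.503
```

```bash
python3 - <<'E'
from ov import *
s=arm.observe();print(s['position'],s['force'],s['width'])
im=imaging.get_image('scene'); im=cv2.convertScaleAbs(im,alpha=1.8,beta=-40);crop('scene','pics/s13.png',230,145,70,60,10,im)
E
```

```text
[0.43272435 0.2641726  0.01380071] [ 0.09464029 -0.19355238 -0.85441838] 0.5027738446463662
```

View pics/s13.png

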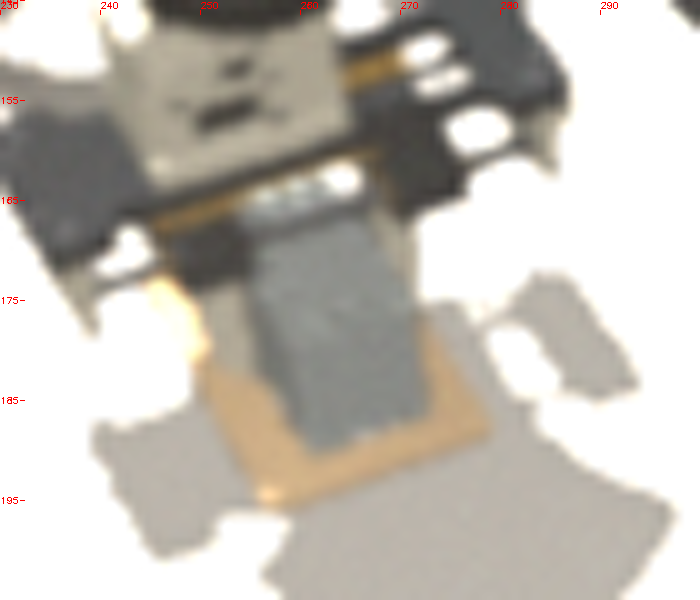

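Call:
send_rows:
  steps:
    - [0.4,0,0.05,0,0]
    - [0.4,0,0.1,0,0]
    - [0.4,0,0.1,0,0]

```text
clock: 15.98
position: [0.4328, 0.2641, 0.0137]
ee_rot: [-1.566, 0.128, -0.128]
force: [-4.3, -1.6, 16.2]
width: 0.5
```

```bash
python3 -c "
from h import *
s=arm.observe();print(s['position'],s['force'],s['ft_torque'])"
```

```text
[0.43275802 0.26414977 0.01368183] [-4.28573216 -1.64400967 16.17845589] [-0.54108107  0.81063156  0.08424529]
```

Call:
send_rows:
  steps:
    - [0.4,0,-0.08,0,0]
    - [0.4,0,-0.08,0,0]

```text
clock: 16.23
position: [0.4328, 0.2642, 0.0137]
ee_rot: [-1.567, 0.128, -0.128]
force: [-0.8, -0.0, 3.6]
width: 0.497
```

```bash
python3 - <<'E'
from ov import *
s=arm.observe();print(s['position'],s['force'])
im=imaging.get_image('scene');p=s['position'];yb=-.1625
t=(p[0],p[1],-.1644+np.pi/2)
it=items(None,None,(.433,.2645,yb))+[(W(t,rect(.052,.023),.01),(0,255,0)),(W(t,rect(.052,.023),.062),(0,255,0))]
im=cv2.convertScaleAbs(im,alpha=1.8,beta=-40)
overlay('scene',im,'pics/o14.png',235,145,60,60,10,it)
im=imaging.get_image('top');im=cv2.convertScaleAbs(im,alpha=1.8,beta=-40); overlay('top',im,'pics/ot14.png',205,190,80,70,8,it)
E
```

```text
[0.43281722 0.26420323 0.01372321] [-0.81154071 -0.01126601  3.57727831]
```

View pics/o14.png

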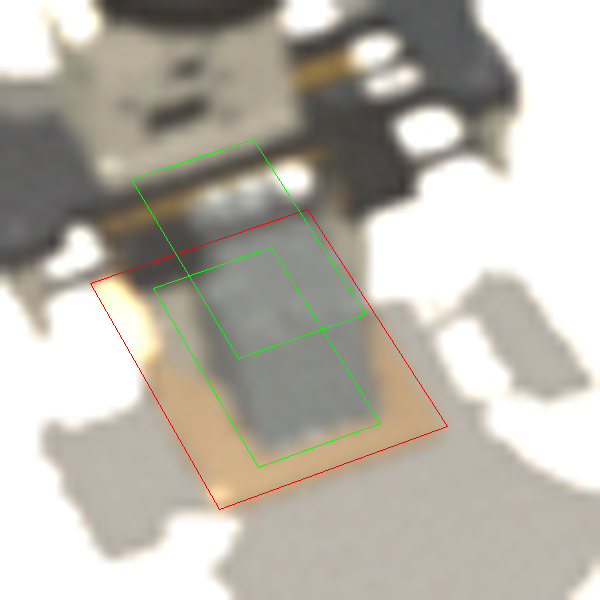

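View pics/ot14.png

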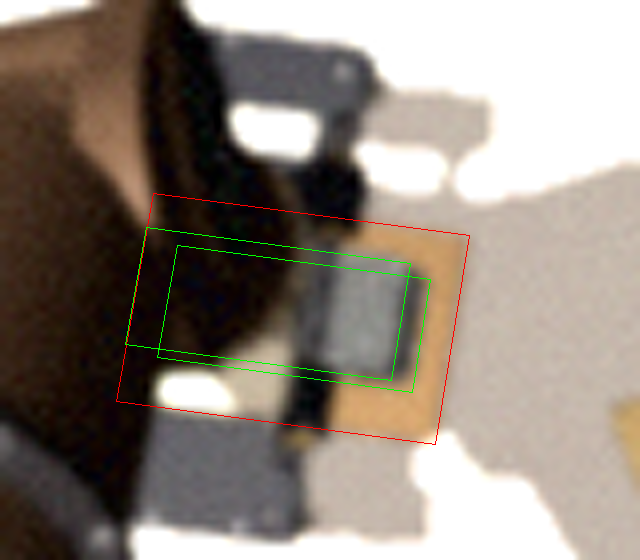

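```bash
python3 - <<'E'
from ov import *
im=imaging.get_image('scene'); 
g=np.clip((im.astype(float)-60)*2.2,0,255).astype(np.uint8)
crop('scene','pics/s15.png',246,160,36,38,16,g)
for v in range(176,198): print(v,[tuple(int(c) for c in im[v,u]) for u in (262,265,268)])
E
```

```text
176 [(100, 104, 103), (101, 104, 103), (97, 101, 100)]
177 [(100, 103, 103), (97, 100, 99), (97, 100, 99)]
178 [(103, 106, 105), (96, 98, 97), (97, 99, 98)]
179 [(98, 101, 101), (96, 99, 98), (96, 98, 98)]
180 [(95, 99, 98), (97, 100, 99), (98, 100, 99)]
181 [(97, 100, 99), (95, 99, 98), (97, 99, 99)]
182 [(97, 99, 99), (97, 100, 99), (96, 99, 99)]
183 [(96, 99, 97), (97, 101, 100), (96, 99, 99)]
184 [(96, 100, 99), (96, 99, 99), (97, 100, 99)]
185 [(97, 100, 100), (98, 101, 100), (96, 99, 98)]
186 [(96, 99, 99), (96, 99, 98), (97, 100, 99)]
187 [(97, 100, 99), (100, 102, 102), (99, 105, 107)]
188 [(98, 101, 100), (105, 111, 112), (98, 113, 125)]
189 [(101, 106, 108), (100, 115, 125), (96, 117, 133)]
190 [(99, 113, 124), (97, 117, 134), (95, 117, 134)]
191 [(98, 119, 136), (98, 120, 137), (94, 115, 130)]
192 [(98, 120, 138), (96, 115, 132), (100, 114, 123)]
193 [(96, 117, 133), (100, 114, 125), (113, 120, 125)]
194 [(100, 115, 126), (112, 120, 125), (118, 123, 126)]
195 [(113, 120, 126), (118, 123, 126), (117, 122, 126)]
196 [(117, 123, 126), (117, 122, 126), (118, 123, 126)]
197 [(118, 123, 126), (117, 123, 126), (118, 123, 127)]
```

View pics/s15.png

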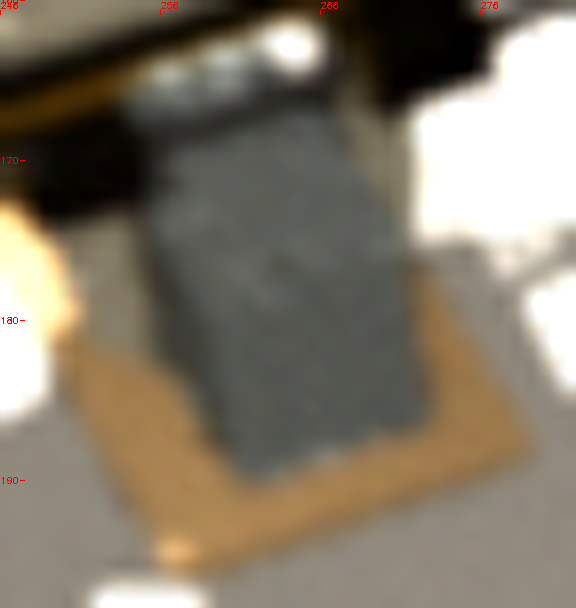

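```bash
python3 - <<'E'
from ov import *
c,s=np.cos(-.1625),np.sin(-.1625)
Rm=np.array([[c,s],[-s,c]])
for n,uv in (('lidL',(261.7,189.6)),('lidR',(272.6,185.6)),('mid',(265,188.6)),('mid',(268,187.7)),('boardmid',(262,194.3)),('boardmid',(265,193.3)),('boardmid',(268,192.2))):
    for z in (.01,.0):
        p=ray('scene',uv,z)[:2]; print(n,uv,z,(Rm@(p-[.433,.2645])*1000).round(1))
E
```

```text
lidL (261.7, 189.6) 0.01 [-16.  -47.1]
lidL (261.7, 189.6) 0.0 [-13.4 -37.2]
lidR (272.6, 185.6) 0.01 [ 25.1 -46.8]
lidR (272.6, 185.6) 0.0 [ 28.2 -36.9]
mid (265, 188.6) 0.01 [ -4. -48.]
mid (265, 188.6) 0.0 [ -1.3 -38.1]
mid (268, 187.7) 0.01 [  6.9 -48.8]
mid (268, 187.7) 0.0 [  9.7 -39. ]
boardmid (262, 194.3) 0.01 [-23.6 -68.9]
boardmid (262, 194.3) 0.0 [-21.  -59.3]
boardmid (265, 193.3) 0.01 [-12.7 -69.4]
boardmid (265, 193.3) 0.0 [-10.  -59.7]
boardmid (268, 192.2) 0.01 [ -1.5 -69.3]
boardmid (268, 192.2) 0.0 [  1.2 -59.7]
```

The camera puts the lid within about 2–3 mm of the board's middle, which is good enough. I'll release it.

Call:
send_rows:
  steps:
    - [0.52,0,-0.02,0,0]
    - [0.55,0,-0.02,0,0]
    - [0.6,0,-0.02,0,0]
    - [0.75,0,-0.02,0,0]
    - [0.75,0,-0.02,0,0]
    - [0.75,0,-0.02,0,0]
    - [0.75,0,-0.02,0,0]

```text
clock: 17.25
position: [0.4327, 0.2642, 0.0139]
ee_rot: [-1.567, 0.128, -0.128]
force: [0.1, -1.1, -0.5]
width: 0.75
```

Call:
send_rows:
  steps:
    - [0.75,0,-1,0,0]
    - [0.75,0,-3,0,0]
    - [0.75,0,-6,0,0]
    - [0.75,0,-9,0,0]
    - [0.75,0,-13,0,0]
    - [0.75,0,-17,0,0]
    - [0.75,0,-17,0,0]

```text
clock: 18.12
position: [0.4344, 0.2649, 0.1871]
ee_rot: [-1.562, 0.125, -0.131]
force: [0.7, 0.5, -0.0]
width: 0.751
```

```bash
python3 - <<'E'
from ov import *
plan((.30,.45,.22),-.1625)
s=arm.observe();print(s['force'],s['width'])
im=imaging.get_image('scene');crop('scene','pics/s16.png',230,130,130,110,6,im)
E
```

```text
t 18.12 pos [0.4344 0.2649 0.1871] toolx yaw -0.1634 | shift cm [-16.26  -3.27  16.09] roll -0.0009
[ 0.7476866   0.47666292 -0.00879049] 0.7508164392826111
```

View pics/s16.png

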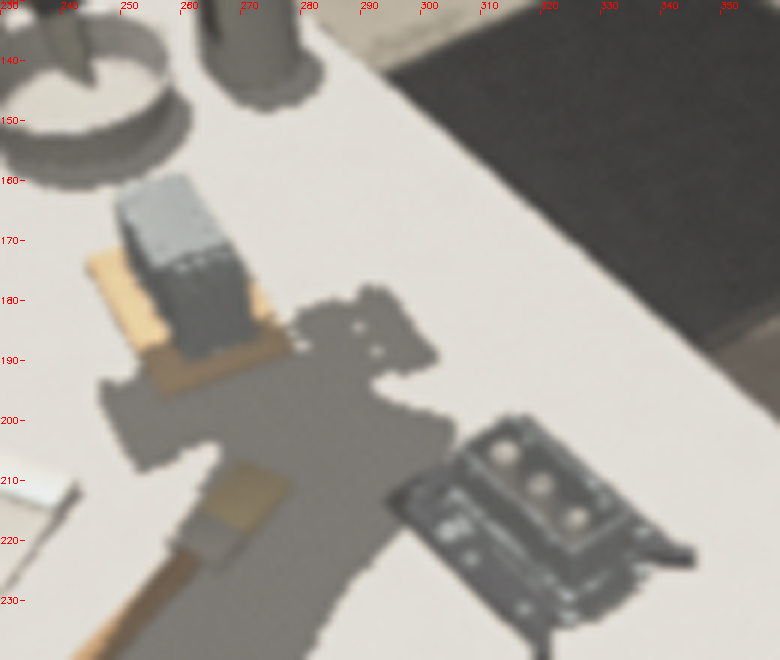

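The lid stands upright on the board with its top near (258,167), and the base sits in the dock with three nozzles at (313,205), (319,211) and (325,216). I'll move the arm clear and check from the top camera.

Call:
send_rows:
  steps:
    - [0.75,-2,-1,2,0]
    - [0.75,-5,-3,5,0]
    - [0.75,-8,-4,8,0]
    - [0.75,-11,-4,11,0]
    - [0.75,-14,-4,14,0]
    - [0.75,-16,-4,17,0]
    - [0.75,-17,-4,21,0]
    - [0.75,-17,-4,25,0]
    - [0.75,-17,-4,27,0]
    - [0.75,-17,-4,27,0]
    - [0.75,-17,-4,27,0]

```text
clock: 19.55
position: [0.3089, 0.5568, 0.2231]
ee_rot: [-1.569, 0.129, -0.129]
force: [0.2, -0.1, 0.3]
width: 0.751
```

```bash
python3 - <<'E'
from ov import *
im=imaging.get_image('top');cv2.imwrite('pics/t17.png',im)
it=items(None,None,(.433,.2645,-.1625))+[(W((.433,.2645,-.1625+np.pi/2),rect(.052,.023),.062),(0,200,0)),(W((.49,-.006,1.607),rect(.056,.033),.004),(255,0,0))]
overlay('top',im,'pics/ot17.png',205,180,150,75,5,it);crop('top','pics/t17c.png',205,180,150,75,5,im)
s=arm.observe();print(s['clock'],s['force'],s['position'],s['dq'])
E
```

```text
19.6 [ 0.87227707 -0.71097683  0.6284334 ] [0.30895125 0.55681796 0.22342834] [ 0.00059477 -0.00848641 -0.00119555 -0.00198821 -0.0008483  -0.00014846
  0.00055362]
```

View pics/t17.png

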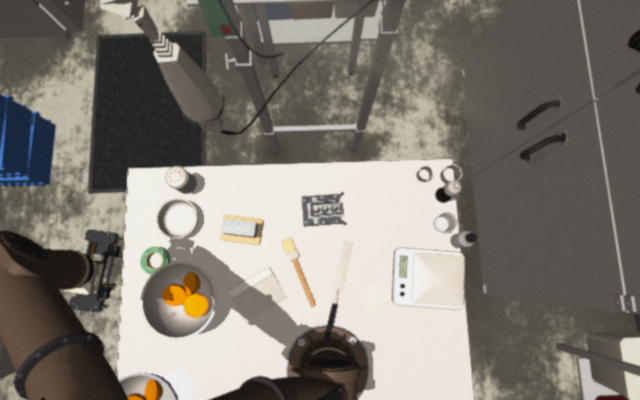

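View pics/ot17.png

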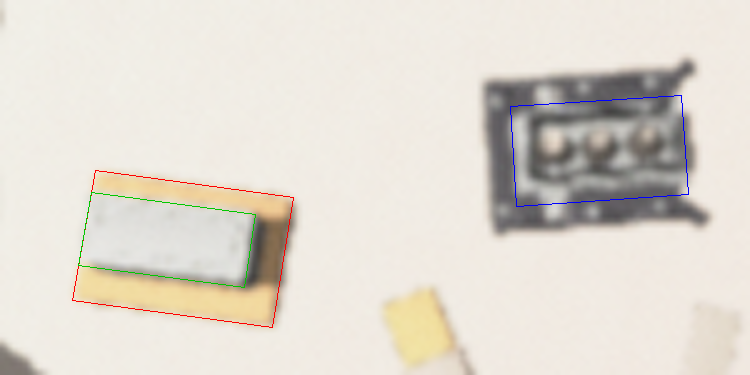

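View pics/t17c.png

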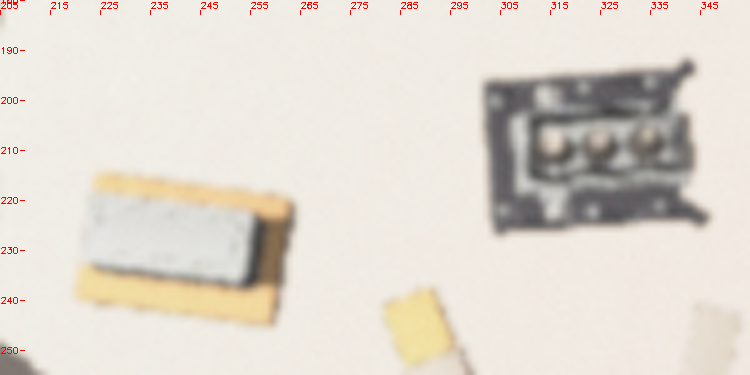

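```bash
python3 -c "
from cell import arm
print(arm.sign_off())"
```

```text
the job is handed in; nothing more can be done
None
```

I carried out the whole job in 19.6 s of the 58 s allowed and handed it in. I gripped the tin by its lid, slid it into the dock and pushed it home. Then I drew the lid straight up, set it mouth down on the board (about 16 N at touch, eased to under 4 N before opening the gripper) and moved the arm clear.

**What the last checks showed:**
- **Base:** it stayed home in the dock, with its foot within about 1 mm of the expected home outline. All three nozzles are standing in it.
- **Lid:** it is upright and lengthwise along the board.
- **Others:** the mill, the dredger and the cup look unmoved from the top.

**What disagreed or was less clear:**
- **Lid centring:** the scene camera put the lid's near end about 4 mm short of centred while the arm still held it. The top view afterwards matched a centred lid to within 1–2 mm. The true offset is probably 2–3 mm at most.
- **Rollers:** their resistance barely showed in the force readings. I judged the tin home from three things:
  - The tin moved only 0.2 mm as the push rose to 25 N.
  - It stayed put when I eased off the push.
  - The base stayed down when I pulled the lid.

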